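# Walk the cast block round to the bench fence

## Task

The heavy cast block stands end-on to the steel fence: walk it round with the fingertips (pushing alternate corners keeps it in place) until a long side (either one) faces the fence, and only then push it up so that this long side lies flush along the fence, with its whole length against it. Do not let it touch the fence before it has been turned nearly square to it; never lift or tip it, and leave the other things on the bench where they are. Finish with the hand clear.

Things in the scene. Friction and masses are not known exactly. Their poses are not given: they have to be found in the camera images.
- block: heavy cast aluminium block, 150 mm long, 100 wide, 40 high, about 0.9 kg, loose, too wide to grip; two dark bores in each long side (the long sides are alike). Slides when pushed with about 5 to 12 N. Origin: centre of underside; y along the 150 mm length, x across the width, z up. At the start its length points at the fence within 30 degrees
- fence: steel fence fixed to the bench beyond the block: straight upright bar 260 mm long, 45 high, 16 thick, a 10 high foot at its back only (to 50 behind the face). Origin: on the bench, middle of the foot of the flat front face, which looks to the robot; y along the face (ends at +-130 mm), x into the fence, so things in front have negative x (block flush: its origin at x = -50 mm)
- weight: bystander: brass knobbed balance weight, 38 mm across, 52 mm tall, standing upright; origin centre of underside
- coupon: bystander: plain aluminium round, 28 mm diameter, 55 mm tall, standing on end; origin centre of underside
- jar: bystander: small glass jar with white cap, 52 mm diameter, 62 mm tall, standing behind the fence; origin centre of underside
- puck: bystander: dark steel disc, 40 mm diameter, 22 mm tall, lying behind the fence; origin centre of underside
- wrench: bystander: steel wrench, 160 mm long, lying flat on the bench to the right; origin near its middle, its x along its length
- screwdriver: bystander: screwdriver, 180 mm long, lying flat on the bench to the left; origin near its middle, its x along its length
Not all that is in view belongs to the job. Of the things shaped like the block, the aluminium one is meant.

How it is judged:
By the outcome, as a careful person would: the job done as asked, in the order asked, and still so for the second after the job is handed in, with the robot touching nothing.
It also fails if it takes over 72 s, if anything falls off the work surface, if the arm or the gripper's body presses on something with over 40 N, if the wrist force passes 120 N, or if a joint passes its speed limit or range.

## Robot

A 6-joint arm with a two-finger parallel gripper is mounted at the origin on the work surface. World frame = base frame: x ahead of the robot, y to its left, z up, the work surface at z = 0. Lengths are in m, angles in rad, forces in N, time in s.
With the tool pointing down it reaches from about 0.35 to 0.95 m from the base axis. Payload 17.4 kg.
Tool frame: the origin (TCP) lies midway between the tips of the shut fingers; the grasp point (between the pads) lies 19 mm behind it; z points along the fingers, y is the direction in which the jaws open and shut (so a half turn about z gives the same grasp; the last joint's range is limited). The gripper opens to 93 mm and grips with 3 to 60 N. Pads are 15 mm wide; open, the fingers measure 128 mm over their backs; the gripper's body (75 mm by 188 mm) begins 65 mm behind the grasp point.
Start: joints at [1.298, 0.116, 1.442, -0, 1.584, -0.038], TCP at [0.157, 0.656, 0.183] pointing down, gripper open.
Joint ranges: [-2.83, 2.83], [-0.83, 2.19], [0.07, 2.5], [-1.14, 4.28], [0.01, 3], [-2.97, 2.97]. Speed limits (rad/s): [1.89, 1.89, 2.22, 3.14, 3.14, 3.14].

## Interface

Orientations are given as a unit quaternion [x, y, z, w].
In Python, from cell import arm gives the robot as it stands.
- The arm moves only by the tool drive_tool, never from a script. Its argument "plan" is a list of rows, each a list of 3 entries, a list of its own where there are three numbers: the shift along the tool's x, y, z scaled (see below), then the turn, a rotation vector about the tool's x, y, z scaled (see below), then the closure, from 0 (fully open) to 1 (shut). In form: [[[dx, dy, dz], [wx, wy, wz], gripper], ...]. A call has 1 to 20 rows; each row shifts and turns the commanded pose from where the row before left it, along the tool's axes as they then stand; what a row does not reach is not made up. The controller multiplies each number of a shift by 0.025 m and each number of a turn by 45 degrees. A row lasts 1/10 s, in which the tool goes at most 50 mm and 8.59 degrees, less where a joint would pass 70% of its speed; a pose out of reach is approached as far as the arm can. A call with a number of a shift or a turn outside -1 to 1 is refused whole. A call with a gripper value outside its range is refused whole. The fingers move at their own pace and stop on an object; "squeeze" is the grip in N (left out, the last holds). Time passes only in rows, so rows that do not move let the fingers close. It gives the time, the measured TCP pose, the force and the opening at its end, in the units of the state.
- arm.state(): the state, without advancing time (a new reading comes with each control period).
- arm.read_camera(name): name is "scene" or "side" or "wrist"; returns a dict with "frame" (384x512x3 uint8, red, green, blue), "intrinsics" (3x3 intrinsics, pixels), "rvec" (rotation vector, rad) and "tvec" (3), from world to camera coordinates, as OpenCV has them. Camera axes: x right, y down, z forward; pixel columns grow to the right and rows downward; lengths in m; the calibration is good to about 2 mm. A picture is of the moment at which its call begins. There is no depth.
- arm.close_job(): hands the job in, once; it reports no verdict.
Trained networks look in a picture, given as the dict that the camera call returned (one of the last four; its "shot" number tells which), for a name from the list of things; names that differ only in an ending like _2 or _b are one class to them, and where a whole thing is asked for, a point or a joint stands for the part that bears it (a point fixed in the world has none). Each returns a list of dicts, best first, with "conf" (0 to 1); they miss things now and then, are a little off and sometimes report something else, mostly with a low value. They report only what shows in the picture. A call takes as long as a camera call. They do not tell look-alikes from the thing itself.
- arm.boxes_of(picture, query): "uv" ([column, row] in pixels, amid what is visible of it).
- arm.cut_out(picture, query): "mask" (384x512 bool, what is visible of it) and "uv" ([column, row] in pixels, amid what is visible of it).
- arm.pinpoint(picture, query): "uv" ([column, row] in pixels: a listed point, or the origin of a listed thing).
The state is a dict: "t": time; "joint_pos": joint angles; "joint_velocities": joint speeds; "tau": joint torques, N m; "tool_pos": TCP position; "orientation": TCP orientation; "wrist_force": force on the tool from outside, world axes, zero at the start; "wrist_torque": the same for the moment, N m; "gripper_width": opening from 0.0 (shut) to 1.0 (fully open).
Only numpy, scipy, OpenCV 4.12 (cv2) and the standard library are available. Lean on these libraries where they do the work, as an engineer would, in place of code of your own. Each camera call takes 0.05 s, during which the arm holds its last target. There are 200 camera calls.

## Working session

There is one attempt and no reset: what is moved stays moved. The work goes in short steps, Python scripts to look and compute and a tool call to move; the robot and the scene stay as the last step left them, time stands still between calls to the robot, and variables do not carry over. Pictures are saved under pics/ and viewed, about 8 in all and at most 12, crops included, and the job is handed in when it is done.

Besides the shell and the picture viewer there is one more tool, called after "Request:" as name([rows], argument=value, ...), one row to a line, values as JSON. drive_tool: Moves the arm, as the interface text tells. Its arguments: {"type":"object","properties":{"plan":{"type":"array","items":{"type":"array"}},"squeeze":{"type":"number"}},"required":["plan"]}

```bash
mkdir -p pics; ls; cat > h.py <<'E'
import numpy as np, cv2
from cell import arm
def proj(p,P):
    return cv2.projectPoints(np.array(P,float).reshape(-1,3),np.array(p['rvec'],float),np.array(p['tvec'],float),np.array(p['intrinsics'],float),None)[0].reshape(-1,2)
def ray(p,uv,z=0.):
    R=cv2.Rodrigues(np.array(p['rvec'],float))[0]; t=np.array(p['tvec'],float).ravel()
    d=R.T@np.linalg.inv(np.array(p['intrinsics']))@np.array([uv[0],uv[1],1.]); c=-R.T@t
    return c+d*(z-c[2])/d[2]
def save(p,n): cv2.imwrite('pics/'+n,cv2.cvtColor(p['frame'],cv2.COLOR_RGB2BGR))
E
python3 - <<'E'
from h import *
np.set_printoptions(precision=3,suppress=True)
ims=[]
for n in ['scene','side']:
    p=arm.read_camera(n)
    ims.append(p['frame'])
    print(n,ray(p,(256,192)), -cv2.Rodrigues(np.array(p['rvec']))[0].T@np.array(p['tvec']).ravel())
    for q in ['block','fence','weight','coupon','jar','puck','wrench','screwdriver']:
        print(q,[(round(d['conf'],2),np.round(d['uv']),ray(p,d['uv'])[:2]) for d in arm.pinpoint(p,q)[:3]])
for n,i in zip(['scene','side'],ims): cv2.imwrite(f'pics/{n}0.png',cv2.cvtColor(cv2.resize(i,(800,600)),cv2.COLOR_RGB2BGR))
print(arm.state())
E
```

```text
pics
scene [0.525 0.01  0.   ] [ 1.228 -0.014  0.94 ]
block [(0.96, array([224., 190.]), array([ 0.512, -0.086])), (0.69, array([167., 162.]), array([ 0.389, -0.269])), (0.6, array([328., 152.]), array([0.376, 0.251]))]
fence [(0.71, array([236., 236.]), array([ 0.677, -0.053]))]
weight []
coupon [(0.56, array([151., 204.]), array([ 0.556, -0.303]))]
jar [(0.64, array([265., 267.]), array([0.772, 0.023]))]
puck [(0.7, array([229., 274.]), array([ 0.788, -0.072]))]
wrench [(0.71, array([106., 222.]), array([ 0.61 , -0.423]))]
screwdriver [(0.61, array([396., 215.]), array([0.628, 0.409]))]
side [0.607 0.034 0.   ] [ 0.508 -0.882  0.969]
block [(0.82, array([226., 226.]), array([ 0.511, -0.087])), (0.64, array([173., 146.]), array([0.36 , 0.263])), (0.64, array([174., 290.]), array([ 0.375, -0.275]))]
fence [(0.71, array([281., 212.]), array([ 0.67 , -0.052])), (0.34, array([248., 161.]), array([0.597, 0.168]))]
weight [(0.6, array([250., 162.]), array([0.601, 0.166]))]
coupon [(0.71, array([246., 293.]), array([ 0.548, -0.3  ]))]
jar [(0.95, array([313., 193.]), array([0.772, 0.014]))]
puck [(0.64, array([323., 214.]), array([ 0.786, -0.071]))]
wrench [(0.86, array([278., 341.]), array([ 0.609, -0.429]))]
screwdriver [(0.45, array([246., 118.]), array([0.608, 0.391]))]
{'t': 0.9, 'joint_pos': array([ 1.298,  0.116,  1.442,  0.   ,  1.584, -0.038]), 'joint_velocities': array([ 0.001, -0.001, -0.001,  0.001, -0.   , -0.001]), 'tau': array([ -0.003, -72.098, -62.276,   0.078,   0.018,  -0.   ]), 'tool_pos': array([0.157, 0.656, 0.183]), 'orientation': array([ 0.117,  0.993,  0.   , -0.   ]), 'wrist_force': array([0.975, 0.049, 0.287]), 'wrist_torque': array([ 0.008, -0.036, -0.012]), 'gripper_width': 0.9998282942086639}
```

View pics/side0.png

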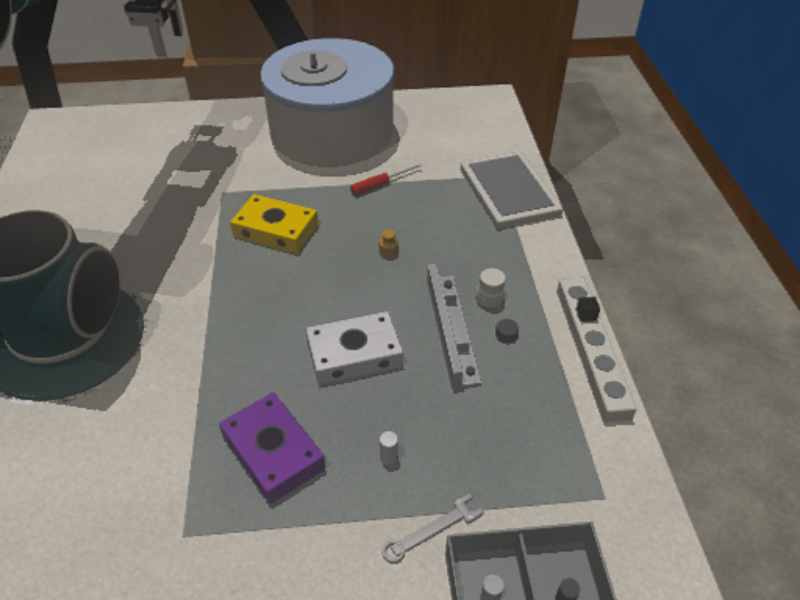

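View pics/scene0.png

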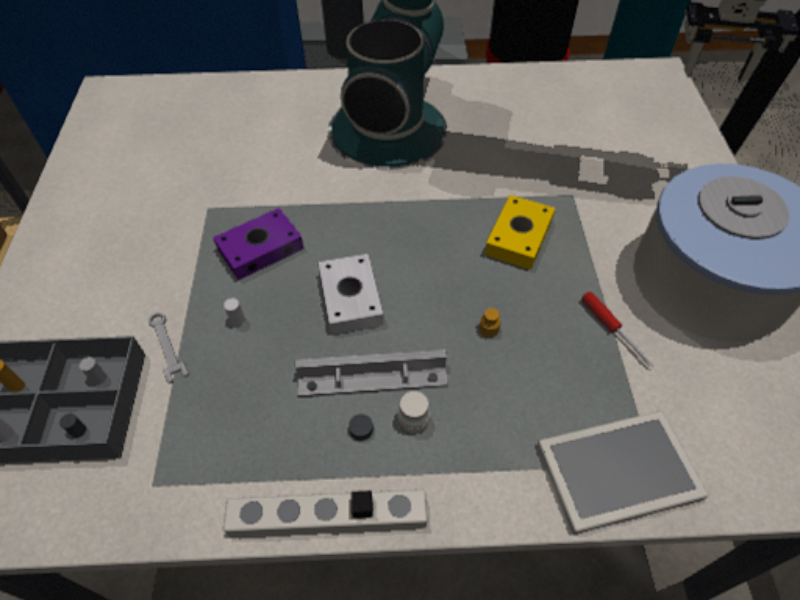

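```bash
cat >> h.py <<'E'
from scipy.optimize import minimize
def box(x0,x1,y0,y1,z0,z1): return np.array([[x,y,z] for x in (x0,x1) for y in (y0,y1) for z in (z0,z1)])
B=box(-.05,.05,-.075,.075,0,.04)
F=np.vstack([box(0,.016,-.13,.13,0,.045),box(0,.05,-.13,.13,0,.01)])
def place(P,q):
    c,s=np.cos(q[2]),np.sin(q[2]); R=np.array([[c,-s,0],[s,c,0],[0,0,1]])
    return P@R.T+[q[0],q[1],0]
def rast(pic,P,S=8):
    m=np.zeros((384,512),np.uint8); h=cv2.convexHull(proj(pic,P).astype(np.float32)).reshape(-1,2)
    cv2.fillConvexPoly(m,np.round(h*16).astype(np.int32),1,shift=4); return m>0
def fit(views,parts,q0):
    def cost(q):
        e=0
        for p,m in views:
            r=np.zeros_like(m)
            for P in parts: r|=rast(p,place(P,q))
            e+=(r^m).sum()/m.sum()
        return e/len(views)
    best=None
    for a in (-.3,-.15,0,.15,.3):
        s=np.array([[0,0,0],[.015,0,0],[0,.015,0],[0,0,.15]])+np.array(q0)+[0,0,a]
        o=minimize(cost,q0,method='Nelder-Mead',options=dict(initial_simplex=s,xatol=2e-4,fatol=1e-5))
        if best is None or o.fun<best.fun: best=o
    return best.x,best.fun
def blockpose(q0,cams=('scene','side')):
    v=[]
    for n in cams:
        p=arm.read_camera(n)
        L=arm.cut_out(p,'block')
        if not L: print(n,'none'); continue
        g=proj(p,[q0[0],q0[1],.02])[0]
        d=min(L,key=lambda d:np.hypot(*(np.array(d['uv'])-g)))
        if np.hypot(*(np.array(d['uv'])-g))<40: v.append((p,d['mask']))
        else: print(n,'far')
    return fit(v,[B],q0)
E
python3 - <<'E'
from h import *
np.set_printoptions(precision=4,suppress=True)
print(blockpose([.51,-.087,-1.5+1.5]), blockpose([.51,-.087,0.],('scene',)), blockpose([.51,-.087,0.],('side',)))
print('90',blockpose([.51,-.087,1.57]))
v=[]
for n in ['scene','side']:
    p=arm.read_camera(n); v.append((p,arm.cut_out(p,'fence')[0]['mask']))
print(fit(v,[F[:8],F[8:]],[.67,-.053,0]))
for w in v: print(fit([w],[F[:8],F[8:]],[.67,-.053,0]))
E
```

```text
(array([ 0.5135, -0.0866, -1.3986]), np.float64(0.08781429014440803)) (array([ 0.5163, -0.0876, -1.3861]), np.float64(0.05272727272727273)) (array([ 0.5127, -0.0879, -1.4188]), np.float64(0.06782106782106782))
90 (array([ 0.513 , -0.0873,  1.719 ]), np.float64(0.09319783654822017))
(array([ 0.6683, -0.0501,  0.0405]), np.float64(0.0885271504758273))
(array([ 0.6709, -0.0497,  0.0473]), np.float64(0.08753315649867374))
(array([ 0.667 , -0.049 ,  0.0342]), np.float64(0.05496828752642706))
```

Request:
drive_tool([
  [[0, 0, 0], [0, 0, 0.186], 1],
  [[0, 0, 0], [0, 0, 0.186], 1],
  [[0, 0, 0], [0, 0, 0.186], 1],
  [[0, 0, 0], [0, 0, 0.186], 1],
  [[0, 0, 0], [0, 0, 0.186], 1],
  [[0, 0, 0], [0, 0, 0.186], 1],
  [[0, 0, 0], [0, 0, 0.186], 1],
  [[0, 0, 0], [0, 0, 0.186], 1],
  [[-1, 0.32, 0.1], [0, 0, 0], 1],
  [[-1, 0.32, 0.1], [0, 0, 0], 1],
  [[-1, 0.32, 0.1], [0, 0, 0], 1],
  [[-1, 0.32, 0.1], [0, 0, 0], 1],
  [[-1, 0.32, 0.1], [0, 0, 0], 1],
  [[-1, 0.32, 0.1], [0, 0, 0], 1],
  [[-1, 0.32, 0.1], [0, 0, 0], 1],
  [[-1, 0.32, 0.1], [0, 0, 0], 1],
  [[-1, 0.32, 0.1], [0, 0, 0], 1],
  [[-1, 0.32, 0.1], [0, 0, 0], 1],
  [[-1, 0.32, 0.1], [0, 0, 0], 1],
  [[-1, 0.32, 0.1], [0, 0, 0], 1],
], squeeze=20)

```text
t: 3.7
tool_pos: [0.302, 0.3757, 0.1526]
orientation: [0.645, 0.764, 0.0, 0.0]
wrist_force: [0.9, -0.3, 0.1]
gripper_width: 0.005
```

Request:
drive_tool([
  [[-1, 0.32, 0.05], [0, 0, 0], 1],
  [[-1, 0.32, 0.05], [0, 0, 0], 1],
  [[-1, 0.32, 0.05], [0, 0, 0], 1],
  [[-1, 0.32, 0.05], [0, 0, 0], 1],
  [[-1, 0.32, 0.05], [0, 0, 0], 1],
  [[-1, 0.32, 0], [0, 0, 0], 1],
  [[-1, 0.32, 0], [0, 0, 0], 1],
  [[-1, 0.32, 0], [0, 0, 0], 1],
  [[-1, 0.32, 0], [0, 0, 0], 1],
  [[-1, 0.32, 0], [0, 0, 0], 1],
  [[-1, 0.32, 0], [0, 0, 0], 1],
  [[-1, 0.32, 0], [0, 0, 0], 1],
  [[-1, 0.32, 0], [0, 0, 0], 1],
  [[-1, 0.32, 0], [0, 0, 0], 1],
  [[-1, 0.32, 0], [0, 0, 0], 1],
  [[-1, 0.32, 0], [0, 0, 0], 1],
  [[-1, 0.32, 0], [0, 0, 0], 1],
  [[-1, 0.32, 0], [0, 0, 0], 1],
  [[-1, 0.32, 0], [0, 0, 0], 1],
  [[-1, 0.32, 0], [0, 0, 0], 1],
])

```text
t: 5.7
tool_pos: [0.5431, -0.0908, 0.1464]
orientation: [0.646, 0.764, 0.0, 0.0]
wrist_force: [0.7, -0.7, -0.2]
gripper_width: 0.005
```

Request:
drive_tool([
  [[-1, 0.36, 0], [0, 0, 0], 1],
  [[-1, 0.36, 0], [0, 0, 0], 1],
  [[-1, 0.36, 0], [0, 0, 0], 1],
  [[0, 0, 1], [0, 0, 0], 1],
  [[0, 0, 1], [0, 0, 0], 1],
  [[0, 0, 1], [0, 0, 0], 1],
  [[0, 0, 1], [0, 0, 0], 1],
  [[0, 0, 1], [0, 0, 0], 1],
  [[0.2, 0, 0.12], [0, 0, 0], 1],
  [[0.25, 0, 0], [0, 0, 0], 1],
  [[0.25, 0, 0], [0, 0, 0], 1],
  [[0.25, 0, 0], [0, 0, 0], 1],
  [[0.25, 0, 0], [0, 0, -0.06], 1],
  [[0.25, 0, 0], [0, 0, -0.06], 1],
  [[0.25, 0, 0], [0, 0, -0.06], 1],
  [[0.25, 0, 0], [0, 0, -0.06], 1],
  [[0.25, 0, 0], [0, 0, -0.06], 1],
  [[0.25, 0, 0], [0, 0, -0.06], 1],
])

```text
t: 7.5
tool_pos: [0.5677, -0.0993, 0.0194]
orientation: [0.531, 0.848, 0.0, 0.001]
wrist_force: [-0.6, -0.6, 0.4]
gripper_width: 0.003
```

```bash
cat >> h.py <<'E'
np.set_printoptions(precision=3,suppress=True)
FN=np.array([.669,-.05,.04])
def tool():
    s=arm.state(); q=s['orientation']; p=s['tool_pos']
    return np.array([*p,np.arctan2(2*q[1]**2-1,2*q[0]*q[1])]),s
def report(q0,cams=('scene','side')):
    q,e=blockpose(q0,cams); t,s=tool()
    c,sn=np.cos(FN[2]),np.sin(FN[2]); d=q[:2]-FN[:2]
    print('block',q,'err',round(e,3),'in fence',c*d[0]+sn*d[1],-sn*d[0]+c*d[1],'deg to go',np.degrees(FN[2]-q[2]))
    print('tool',t,'t',s['t'],'F',s['wrist_force']); return q
def leg(t,tgt):
    # shift in tool x,y,z units and turn units from pose t=[x,y,z,phi]; turn done first
    f=tgt[3]; d=np.array(tgt[:2])-t[:2]
    print('turn',-np.degrees(f-t[3])/45,'then shift',np.array([-np.sin(f)*d[0]+np.cos(f)*d[1],np.cos(f)*d[0]+np.sin(f)*d[1],t[2]-tgt[2]])/.025)
    return np.array(tgt,float)
def at(q,a,b):
    # world point: a along block length (block y), b along left normal of block y ; phi = yaw+pi/2
    f=q[2]+np.pi/2; return np.array([q[0]+a*np.cos(f)-b*np.sin(f),q[1]+a*np.sin(f)+b*np.cos(f)]),f
E
python3 - <<'E'
from h import *
q=report([.51,-.075,-1.1])
E
```

```text
block [ 0.514 -0.085 -1.412] err 1.078 in fence -0.15609113816041942 -0.028873058063392888 deg to go 83.18981161345873
tool [ 0.568 -0.1    0.019  0.449] t 7.7 F [-0.601  0.317 -0.598]
```

```bash
python3 - <<'E'
from h import *
o=[]
for n in ('scene','side'):
    p=arm.read_camera(n); f=p['frame'].copy(); 
    L=arm.cut_out(p,'block'); print(n,[(round(d['conf'],2),d['uv'],d['mask'].sum()) for d in L])
    g=proj(p,[.53,-.08,.02])[0].astype(int); o.append(cv2.resize(f[max(0,g[1]-80):g[1]+80,g[0]-90:g[0]+90],(400,356)))
cv2.imwrite('pics/a.png',cv2.cvtColor(np.hstack(o),cv2.COLOR_RGB2BGR))
E
```

```text
scene [(0.89, [162.7, 153.8], np.int64(1478)), (0.76, [329.9, 151.7], np.int64(1381)), (0.61, [228.2, 203.2], np.int64(595))]
side [(0.95, [174.0, 286.3], np.int64(2718)), (0.82, [218.5, 221.6], np.int64(1781)), (0.79, [165.3, 147.7], np.int64(716))]
```

View pics/a.png

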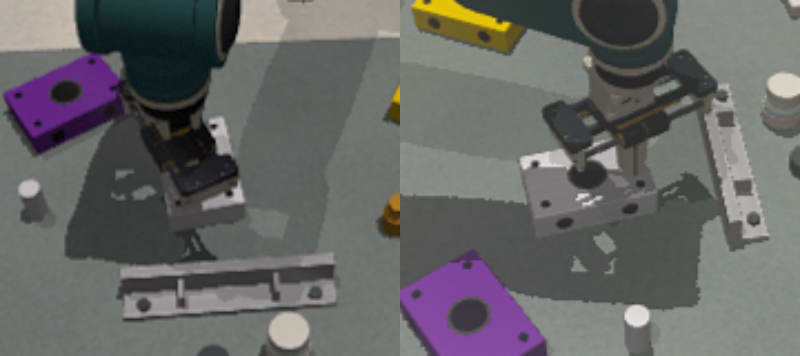

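```bash
python3 - <<'E'
from h import *
o=[]
t,_=tool()
for n in ('scene','side','wrist'):
    p=arm.read_camera(n); f=p['frame'].copy()
    if n!='wrist':
        g=proj(p,[.53,-.08,.02])[0].astype(int); x0,y0=g[0]-60,g[1]-55; f=cv2.resize(f[y0:y0+110,x0:x0+120],(480,440)); k=4.
    else: f=cv2.resize(f,(480,440));x0=y0=0;k=1
    if n!='wrist':
        for P,c in (([t[:3]],(255,0,0)),(t[:3]+[[0,0,.1]],(0,255,0)),(place(B,[.514,-.086,-1.4]),(0,0,255))):
            for u in proj(p,P): cv2.circle(f,tuple(int(a) for a in (u-[x0,y0])*k),3,c,-1)
    o.append(f)
s=np.hstack(o); s=cv2.resize(s,(800,int(s.shape[0]*800/s.shape[1])))
s=np.vstack([cv2.resize(np.hstack(o[:2]),(800,366)),cv2.resize(o[2],(300,225)).repeat(1,0) if 0 else cv2.copyMakeBorder(cv2.resize(o[2],(300,225)),0,0,0,500,cv2.BORDER_CONSTANT)])
cv2.imwrite('pics/b.png',cv2.cvtColor(s,cv2.COLOR_RGB2BGR))
E
```

```text
(no output)
```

View pics/b.png

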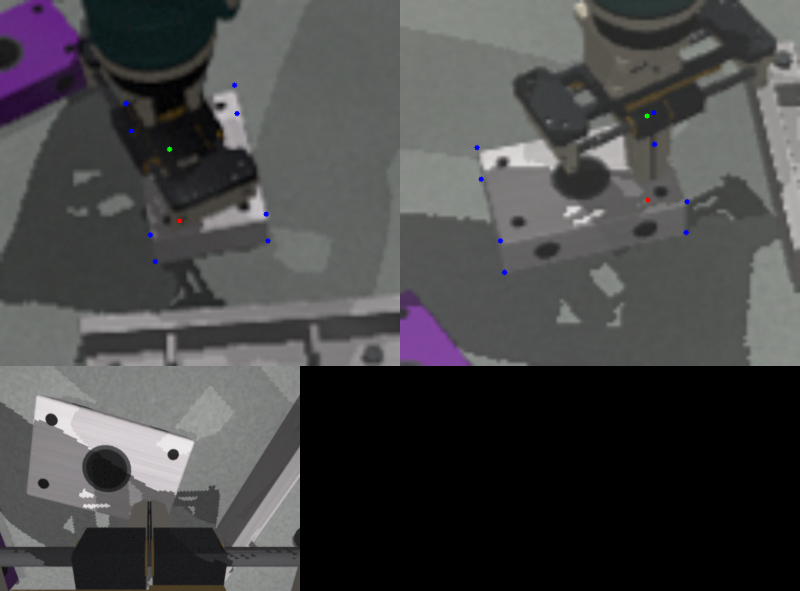

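```bash
python3 - <<'E'
from h import *
t,s=tool(); print(s['t'],t,s['wrist_force'])
p=arm.read_camera('wrist'); L=arm.cut_out(p,'block'); print([(d['conf'],d['uv'],d['mask'].sum(),ray(p,d['uv'],.04)) for d in L])
print('cam',-cv2.Rodrigues(np.array(p['rvec']))[0].T@np.array(p['tvec']).ravel(),'tip px',proj(p,[t[:3],t[:3]+[0,0,.02]]))
# top-face corners read in the wrist view (300x225 from 512x384)
for u in ((37,396),(193,438),(28,492)):
    print(ray(p,((u[0])*512/300,(u[1]-366)*384/225),.04))
if L: print(fit([(p,L[0]['mask'])],[B],[.514,-.086,-1.4]))
E
```

```text
8.05 [ 0.567 -0.1    0.018  0.45 ] [0.611 0.004 0.865]
[(0.89, [171.3, 159.2], np.int64(41843), array([ 0.505, -0.078,  0.04 ])), (0.84, [19.5, 355.6], np.int64(910), array([ 0.461, -0.254,  0.04 ]))]
cam [ 0.53  -0.023  0.22 ] tip px [[254.222 220.2  ]
 [254.205 233.084]]
[ 0.435 -0.05   0.04 ]
[ 0.575 -0.022  0.04 ]
[ 0.451 -0.142  0.04 ]
(array([ 0.515, -0.085, -1.397]), np.float64(0.09681428195875057))
```

```bash
python3 - <<'E'
from h import *
t,s=tool()
p=arm.read_camera('wrist'); a=cv2.resize(p['frame'][140:384,110:380],(440,400),interpolation=cv2.INTER_CUBIC)
p=arm.read_camera('side'); g=proj(p,t[:3])[0].astype(int); b=cv2.resize(p['frame'][g[1]-32:g[1]+18,g[0]-25:g[0]+20],(360,400),interpolation=cv2.INTER_CUBIC)
cv2.imwrite('pics/c.png',cv2.cvtColor(np.hstack([a,b]),cv2.COLOR_RGB2BGR))
E
```

```text
(no output)
```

View pics/c.png

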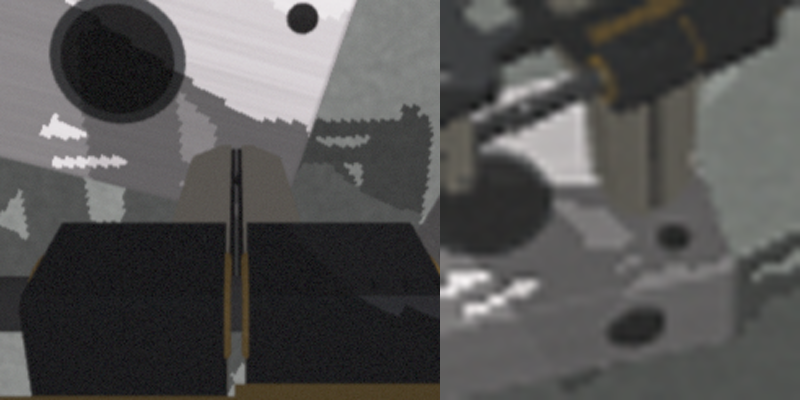

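Request:
drive_tool([
  [[-0.5, 0, 0], [0, 0, 0], 1],
  [[-1, 0, 0], [0, 0, 0], 1],
  [[-1, 0, 0], [0, 0, 0], 1],
  [[-0.5, 0, 0], [0, 0, 0], 1],
  [[0, 0, 0], [0, 0, 0], 1],
])

```text
t: 8.75
tool_pos: [0.6003, -0.1688, 0.018]
orientation: [0.532, 0.847, -0.0, -0.0]
wrist_force: [0.4, -1.0, -0.1]
gripper_width: 0.002
```

```bash
python3 - <<'E'
from h import *
t,s=tool(); print(s['t'],t,s['wrist_force'])
p=arm.read_camera('wrist'); a=cv2.resize(p['frame'][140:384,110:380],(440,400),interpolation=cv2.INTER_CUBIC)
def dots(im,p,x0,y0,kx,ky):
    for z,c in ((0,(255,0,0)),(.02,(0,255,0)),(.04,(0,0,255))):
        u=proj(p,t[:3]+[0,0,z])[0]; cv2.circle(im,(int((u[0]-x0)*kx),int((u[1]-y0)*ky)),3,c,-1)
dots(a,p,110,140,440/270,400/244)
p=arm.read_camera('side'); g=proj(p,t[:3])[0].astype(int); b=cv2.resize(p['frame'][g[1]-32:g[1]+18,g[0]-25:g[0]+20],(360,400),interpolation=cv2.INTER_CUBIC)
dots(b,p,g[0]-25,g[1]-32,8,8)
cv2.imwrite('pics/d.png',cv2.cvtColor(np.hstack([a,b]),cv2.COLOR_RGB2BGR))
E
```

```text
8.75 [ 0.6   -0.169  0.018  0.449] [ 0.4   -1.008 -0.069]
```

View pics/d.png

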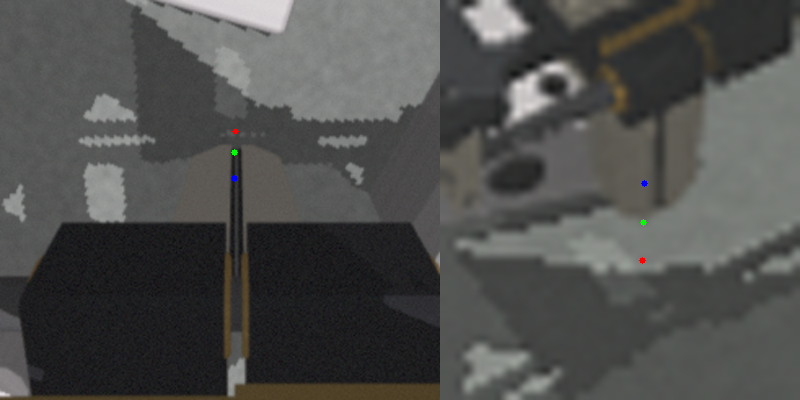

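```bash
python3 - <<'E'
from h import *
t,s=tool(); q=[.515,-.085,-1.397]
p,f=at(q,.058,-.075); leg(t,[*p,-.008,f])
E
```

```text
turn 0.35113167945660206 then shift [ 0.825 -0.448  1.04 ]
```

Request:
drive_tool([
  [[0, 0, 0], [0, 0, 0.176], 1],
  [[0, 0, 0], [0, 0, 0.176], 1],
  [[0.4, -0.22, 0.2], [0, 0, 0], 1],
  [[0.4, -0.22, 0.2], [0, 0, 0], 1],
  [[0, 0, 0.2], [0, 0, 0], 1],
  [[0, 0, 0.2], [0, 0, 0], 1],
  [[0, 0, 0.2], [0, 0, 0], 1],
  [[0, 0, 0], [0, 0, 0], 1],
])

```text
t: 9.65
tool_pos: [0.5854, -0.1496, -0.0076]
orientation: [0.643, 0.766, -0.0, -0.001]
wrist_force: [-0.4, -0.2, 0.4]
gripper_width: 0.002
```

Request:
drive_tool([
  [[0.25, 0, 0], [0, 0, 0], 1],
  [[0.25, 0, 0], [0, 0, 0], 1],
  [[0.25, 0, 0], [0, 0, 0], 1],
  [[0.2, 0, 0], [0, 0, 0], 1],
  [[0.2, 0, 0], [0, 0, 0], 1],
])

```text
t: 10.15
tool_pos: [0.5809, -0.121, -0.0064]
orientation: [0.643, 0.766, 0.0, 0.0]
wrist_force: [3.4, -3.7, -0.5]
gripper_width: 0.008
```

Contact now (force reacting). Continue the push along an arc.

Request:
drive_tool([
  [[0.25, 0, 0], [0, 0, -0.06], 1],
  [[0.25, 0, 0], [0, 0, -0.06], 1],
  [[0.25, 0, 0], [0, 0, -0.06], 1],
  [[0.25, 0, 0], [0, 0, -0.06], 1],
  [[0.25, 0, 0], [0, 0, -0.06], 1],
  [[0.2, 0, 0], [0, 0, -0.06], 1],
  [[-0.5, 0, 0], [0, 0, 0], 1],
  [[-0.5, 0, -1], [0, 0, 0], 1],
  [[0, 0, -1], [0, 0, 0], 1],
  [[0, 0, -1], [0, 0, 0], 1],
])

```text
t: 11.15
tool_pos: [0.5816, -0.11, 0.0691]
orientation: [0.53, 0.848, -0.0, -0.0]
wrist_force: [0.7, -0.8, 0.2]
gripper_width: 0.004
```

```bash
python3 - <<'E'
from h import *
q=report([.51,-.07,-1.1])
report([.51,-.07,-1.1],('wrist',))
E
```

```text
block [ 0.492 -0.058 -1.139] err 0.405 in fence -0.1774051978268207 -0.00047869983649758644 deg to go 67.5637349390992
tool [ 0.582 -0.11   0.068  0.455] t 11.35 F [-0.397 -0.228 -0.236]
wrist farTraceback (most recent call last):
  File "<stdin>", line 3, in <module>
  File "h.py", line 51, in report
    q,e=blockpose(q0,cams); t,s=tool()
        ~~~~~~~~~^^^^^^^^^
  File "h.py", line 44, in blockpose
    return fit(v,[B],q0)
  File "h.py", line 31, in fit
    o=minimize(cost,q0,method='Nelder-Mead',options=dict(initial_simplex=s,xatol=2e-4,fatol=1e-5))
    res = _minimize_neldermead(fun, x0, args, callback, bounds=bounds,
                               **options)
    fsim[k] = func(sim[k])
              ~~~~^^^^^^^^
    fx = function(np.copy(x), *(wrapper_args + args))
  File "h.py", line 27, in cost
    return e/len(views)
           ~^~~~~~~~~~~
ZeroDivisionError: division by zero
```

```bash
sed -i "s/<40: v/<(200 if n=='wrist' else 40): v/; s/for n in cams:/for n in cams:/" h.py; sed -i "s/('scene','side')):/('wrist',)):/" h.py
python3 - <<'E'
from h import *
for q0 in ([.51,-.07,-1.1],[.5,-.06,-1.2]): q=report(q0)
p,f=at(q,-.058,.08); t,_=tool(); leg(t,[*p,-.008,f])
E
```

```text
block [ 0.492 -0.058 -1.115] err 0.031 in fence -0.17753400040099163 -0.0006975079276431793 deg to go 66.20058190087809
tool [ 0.581 -0.109  0.067  0.456] t 11.55 F [-0.28  -0.519  0.432]
block [ 0.492 -0.058 -1.112] err 0.045 in fence -0.1772198852273473 -0.0009220032228698313 deg to go 65.99104945464647
tool [ 0.581 -0.109  0.067  0.456] t 11.65 F [-0.314  0.489  0.013]
turn -0.003594538175860812 then shift [ 6.612 -4.615  3.02 ]
```

Request:
drive_tool([
  [[0.95, -0.66, 0], [0, 0, 0], 1],
  [[0.95, -0.66, 0], [0, 0, 0], 1],
  [[0.95, -0.66, 0], [0, 0, 0], 1],
  [[0.95, -0.66, 0], [0, 0, 0], 1],
  [[0.95, -0.66, 0], [0, 0, 0], 1],
  [[0.95, -0.66, 0], [0, 0, 0], 1],
  [[0.9, -0.65, 0], [0, 0, 0], 1],
  [[0, 0, 1], [0, 0, 0], 1],
  [[0, 0, 1], [0, 0, 0], 1],
  [[0, 0, 0.6], [0, 0, 0], 1],
  [[0, 0, 0.4], [0, 0, 0], 1],
  [[-0.3, 0, 0], [0, 0, 0], 1],
  [[-0.3, 0, 0], [0, 0, 0], 1],
  [[-0.3, 0, 0], [0, 0, 0], 1],
])

```text
t: 13.05
tool_pos: [0.4159, -0.0326, -0.0059]
orientation: [0.529, 0.849, 0.0, 0.0]
wrist_force: [-5.5, 3.7, 2.7]
gripper_width: 0.007
```

Request:
drive_tool([
  [[-0.25, 0, 0], [0, 0, -0.06], 1],
  [[-0.25, 0, 0], [0, 0, -0.06], 1],
  [[-0.25, 0, 0], [0, 0, -0.06], 1],
  [[-0.25, 0, 0], [0, 0, -0.06], 1],
  [[-0.25, 0, 0], [0, 0, -0.06], 1],
  [[-0.25, 0, 0], [0, 0, -0.06], 1],
  [[-0.25, 0, 0], [0, 0, -0.06], 1],
  [[-0.25, 0, 0], [0, 0, -0.06], 1],
  [[-0.25, 0, 0], [0, 0, -0.06], 1],
  [[0, 0, 0], [0, 0, 0], 1],
])

```text
t: 14.05
tool_pos: [0.4494, -0.0775, -0.0062]
orientation: [0.338, 0.941, -0.0, 0.0]
wrist_force: [0.8, 0.8, 0.3]
gripper_width: 0.006
```

Request:
drive_tool([
  [[0.5, 0, 0], [0, 0, 0], 1],
  [[0.3, 0, -1], [0, 0, 0], 1],
  [[0, 0, -1], [0, 0, 0], 1],
  [[0, 0, -1], [0, 0, 0], 1],
  [[-1, 0, 0], [0, 0, 0], 1],
  [[-1, 0, 0], [0, 0, 0], 1],
  [[-1, 0, 0], [0, 0, 0], 1],
])

```text
t: 14.75
tool_pos: [0.4915, -0.1116, 0.069]
orientation: [0.339, 0.941, 0.0, 0.001]
wrist_force: [-0.6, 0.0, 0.2]
gripper_width: 0.005
```

```bash
python3 - <<'E'
from h import *
q=report([.49,-.07,-.7])
p,f=at(q,.058,-.08); t,_=tool(); leg(t,[*p,-.008,f])
E
```

```text
block [ 0.53  -0.075 -0.72 ] err 0.137 in fence -0.14025959090359602 -0.018943576058277033 deg to go 43.55762399218349
tool [ 0.492 -0.112  0.068  0.878] t 14.85 F [-0.54   0.206 -0.189]
turn 0.03546694191622503 then shift [-3.333  4.449  3.06 ]
```

Request:
drive_tool([
  [[-0.83, 1, 0], [0, 0, 0], 1],
  [[-0.83, 1, 0], [0, 0, 0], 1],
  [[-0.83, 1, 0], [0, 0, 0], 1],
  [[-0.8, 1, 0], [0, 0, 0.035], 1],
  [[0, 0.4, 0], [0, 0, 0], 1],
  [[0, 0, 0], [0, 0, 0], 1],
])

```text
t: 15.45
tool_pos: [0.6245, -0.0779, 0.0682]
orientation: [0.351, 0.936, 0.0, -0.0]
wrist_force: [-0.2, -0.2, -1.1]
gripper_width: 0.001
```

```bash
python3 - <<'E'
from h import *
q=report([.53,-.075,-.72])
p,f=at(q,.058,-.078); t,_=tool(); leg(t,[*p,-.008,f])
E
```

```text
block [ 0.532 -0.074 -0.715] err 0.039 in fence -0.13822739776242124 -0.01829575383372084 deg to go 43.268647797170296
tool [ 0.624 -0.079  0.069  0.853] t 15.55 F [ 0.583 -0.38   0.211]
turn -0.0027697250232536757 then shift [-0.202  0.058  3.06 ]
```

Request:
drive_tool([
  [[-0.1, 0, 1], [0, 0, 0], 1],
  [[0, 0, 1], [0, 0, 0], 1],
  [[0, 0, 0.6], [0, 0, 0], 1],
  [[0, 0, 0.4], [0, 0, 0], 1],
  [[0.3, 0, 0], [0, 0, 0], 1],
  [[0.3, 0, 0], [0, 0, 0], 1],
  [[0.25, 0, 0], [0, 0, 0], 1],
  [[0.25, 0, 0], [0, 0, -0.06], 1],
  [[0.25, 0, 0], [0, 0, -0.06], 1],
  [[0.25, 0, 0], [0, 0, -0.06], 1],
  [[0.25, 0, 0], [0, 0, -0.06], 1],
  [[0.25, 0, 0], [0, 0, -0.06], 1],
  [[0.25, 0, 0], [0, 0, -0.06], 1],
  [[0.25, 0, 0], [0, 0, -0.06], 1],
])

```text
t: 16.95
tool_pos: [0.5747, -0.0427, -0.0054]
orientation: [0.192, 0.981, 0.0, 0.001]
wrist_force: [4.7, 1.6, 0.5]
gripper_width: 0.002
```

Request:
drive_tool([
  [[-0.5, 0, 0], [0, 0, 0], 1],
  [[-0.3, 0, -1], [0, 0, 0], 1],
  [[0, 0, -1], [0, 0, 0], 1],
  [[0, 0, -1], [0, 0, 0], 1],
  [[0, 0, 0], [0, 0, 0], 1],
])

```text
t: 17.45
tool_pos: [0.5952, -0.0513, 0.0726]
orientation: [0.193, 0.981, 0.0, 0.003]
wrist_force: [0.3, 0.3, -0.2]
gripper_width: 0.004
```

```bash
python3 - <<'E'
from h import *
q=report([.51,-.06,-.4])
p,f=at(q,-.058,.078); t,_=tool(); leg(t,[*p,-.008,f])
E
```

```text
block [ 0.497 -0.071 -0.407] err 0.033 in fence -0.17260642038107452 -0.013706612838181146 deg to go 25.62964559120868
tool [ 0.594 -0.051  0.069  1.182] t 17.55 F [ 0.463 -0.187 -0.007]
turn 0.023238395016352442 then shift [ 6.353 -4.566  3.076]
```

Request:
drive_tool([
  [[0.91, -0.65, 0], [0, 0, 0.023], 1],
  [[0.91, -0.65, 0], [0, 0, 0], 1],
  [[0.91, -0.65, 0], [0, 0, 0], 1],
  [[0.91, -0.65, 0], [0, 0, 0], 1],
  [[0.91, -0.65, 0], [0, 0, 0], 1],
  [[0.91, -0.65, 0], [0, 0, 0], 1],
  [[0.9, -0.65, 0], [0, 0, 0], 1],
  [[0, 0, 1], [0, 0, 0], 1],
  [[0, 0, 1], [0, 0, 0], 1],
  [[0, 0, 0.6], [0, 0, 0], 1],
  [[0, 0, 0.4], [0, 0, 0], 1],
  [[-0.3, 0, 0], [0, 0, 0], 1],
  [[-0.3, 0, 0], [0, 0, 0], 1],
  [[-0.25, 0, 0], [0, 0, 0], 1],
])

```text
t: 18.95
tool_pos: [0.4224, -0.1019, -0.006]
orientation: [0.202, 0.979, -0.0, 0.0]
wrist_force: [-6.3, 0.3, 3.1]
gripper_width: 0.01
```

Request:
drive_tool([
  [[-0.25, 0, 0], [0, 0, -0.057], 1],
  [[-0.25, 0, 0], [0, 0, -0.057], 1],
  [[-0.25, 0, 0], [0, 0, -0.057], 1],
  [[-0.25, 0, 0], [0, 0, -0.057], 1],
  [[-0.25, 0, 0], [0, 0, -0.057], 1],
  [[-0.25, 0, 0], [0, 0, -0.057], 1],
  [[-0.25, 0, 0], [0, 0, -0.057], 1],
  [[-0.25, 0, 0], [0, 0, -0.057], 1],
  [[-0.25, 0, 0], [0, 0, -0.057], 1],
  [[-0.2, 0, 0], [0, 0, -0.057], 1],
  [[0, 0, 0], [0, 0, 0], 1],
])

```text
t: 20.05
tool_pos: [0.4818, -0.1144, -0.0062]
orientation: [-0.021, 1.0, -0.0, 0.0]
wrist_force: [-0.4, -0.6, -0.5]
gripper_width: 0.006
```

Request:
drive_tool([
  [[0.7, 0, 0], [0, 0, 0], 1],
  [[0.7, 0, 0], [0, 0, 0], 1],
  [[0, 0, -1], [0, 0, 0], 1],
  [[0, 0, -1], [0, 0, 0], 1],
  [[0, 0.8, -1], [0, 0, 0], 0],
  [[0, 0.8, 0], [0, 0, 0], 0],
  [[0, 0.6, 0], [0, 0, 0], 0],
  [[0, 0, 0], [0, 0, 0], 0],
])

```text
t: 20.85
tool_pos: [0.4439, -0.0594, 0.0689]
orientation: [-0.021, 1.0, 0.0, 0.001]
wrist_force: [0.6, 0.7, -0.2]
gripper_width: 0.298
```

```bash
python3 - <<'E'
from h import *
q=report([.53,-.09,0.])
c,s=np.cos(.04),np.sin(.04); t,_=tool()
for b in (.078,): p,f=at([q[0],q[1],.04],0,b); leg(t,[*p,-.008,f])
E
```

```text
block [ 0.541 -0.056  0.01 ] err 2.228 in fence -0.12775954723437197 -0.0012845762873726352 deg to go 1.734517191441686
tool [ 0.444 -0.061  0.069  1.612] t 20.95 F [ 0.446 -0.451  0.243]
turn 0.00207968895770961 then shift [-0.787  0.016  3.063]
```

```bash
python3 - <<'E'
from h import *
o=[]
for n in ('scene','side','wrist'):
    p=arm.read_camera(n); L=arm.cut_out(p,'block'); f=p['frame'].copy()
    print(n,[(round(d['conf'],2),d['uv'],d['mask'].sum()) for d in L])
    if n!='wrist':
        g=proj(p,[.55,-.06,.02])[0].astype(int); f=f[g[1]-70:g[1]+70,g[0]-70:g[0]+70]
    o.append(cv2.resize(f,(266,266)))
cv2.imwrite('pics/e.png',cv2.cvtColor(np.hstack(o),cv2.COLOR_RGB2BGR))
E
```

```text
scene [(0.84, [332.7, 149.2], np.int64(1329)), (0.72, [232.6, 192.7], np.int64(1721))]
side [(0.87, [232.4, 214.6], np.int64(1835)), (0.77, [174.4, 285.2], np.int64(2675)), (0.58, [159.7, 145.0], np.int64(438))]
wrist [(0.69, [253.7, 285.2], np.int64(9271)), (0.62, [39.1, 85.5], np.int64(10916))]
```

View pics/e.png

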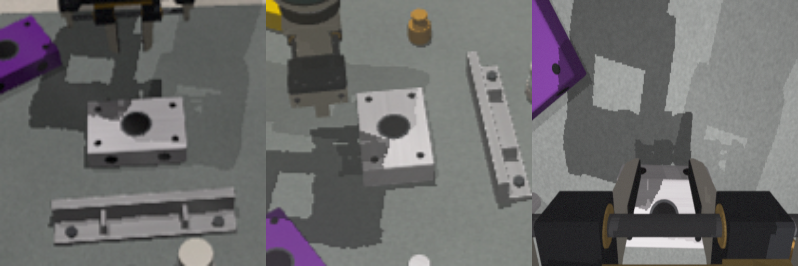

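```bash
python3 - <<'E'
from h import *
for c in (('scene',),('side',)): q=report([.54,-.073,0.],c)
q=report([.54,-.073,0.],('scene','side'))
t,_=tool(); p,f=at([q[0],q[1],.04],0,.078); leg(t,[*p,-.008,f])
E
```

```text
block [ 0.545 -0.059  0.024] err 0.055 in fence -0.12458255365772404 -0.004027030507158725 deg to go 0.8912012032034485
tool [ 0.444 -0.061  0.068  1.612] t 21.35 F [-0.258  0.179  0.15 ]
block [ 0.539 -0.058  0.025] err 0.041 in fence -0.13007030361411787 -0.0023607313742286928 deg to go 0.8315633061119901
tool [ 0.444 -0.061  0.068  1.612] t 21.45 F [-0.18  -0.581 -0.458]
block [ 0.541 -0.059  0.031] err 0.086 in fence -0.12818930749685353 -0.003767678433504152 deg to go 0.5061531600071764
tool [ 0.444 -0.061  0.068  1.612] t 21.65 F [ 0.067 -0.539  0.006]
turn 0.0020571356153761193 then shift [-0.779 -0.09   3.052]
```

Request:
drive_tool([
  [[0, 0, 0], [0, 0, 0], 0],
  [[0, 0, 1], [0, 0, 0], 0],
  [[0, 0, 1], [0, 0, 0], 0],
  [[0, 0, 0.6], [0, 0, 0], 0],
  [[0, 0, 0.4], [0, 0, 0], 0],
  [[-0.5, 0, 0], [0, 0, 0], 0],
  [[-0.5, 0, 0], [0, 0, 0], 0],
  [[-0.3, 0, 0], [0, 0, 0], 0],
  [[-0.25, 0, 0], [0, 0, 0], 0],
  [[-0.25, 0, 0], [0, 0, 0], 0],
])

```text
t: 22.65
tool_pos: [0.4882, -0.0587, -0.0065]
orientation: [-0.021, 1.0, -0.0, -0.001]
wrist_force: [-8.4, -1.4, 5.4]
gripper_width: 1.003
```

Request:
drive_tool([
  [[-0.25, 0, 0], [0, 0, 0], 0],
  [[-0.25, 0, 0], [0, 0, 0], 0],
  [[-0.25, 0, 0], [0, 0, 0], 0],
  [[-0.25, 0, 0], [0, 0, 0], 0],
  [[-0.25, 0, 0], [0, 0, 0], 0],
  [[-0.25, 0, 0], [0, 0, 0], 0],
  [[-0.25, 0, 0], [0, 0, 0], 0],
  [[-0.25, 0, 0], [0, 0, 0], 0],
  [[0, 0, 0], [0, 0, 0], 0],
])

```text
t: 23.55
tool_pos: [0.5389, -0.0566, -0.0066]
orientation: [-0.021, 1.0, -0.0, -0.0]
wrist_force: [-0.3, 0.2, -0.8]
gripper_width: 1.002
```

```bash
python3 - <<'E'
from h import *
for c in (('scene',),('side',)): q=report([.59,-.06,0.03],c)
E
```

```text
block [ 0.595 -0.055  0.035] err 0.118 in fence -0.07383992920136069 -0.001586194366438357 deg to go 0.29366703803763444
tool [ 0.539 -0.057 -0.007  1.612] t 23.65 F [ 0.446 -0.044  0.139]
block [ 0.603 -0.055 -0.077] err 0.346 in fence -0.06610129984826198 -0.001964216538303423 deg to go 6.7048151858479565
tool [ 0.538 -0.057 -0.007  1.612] t 23.75 F [ 0.113 -0.169  0.088]
```

Request:
drive_tool([
  [[-0.2, 0, 0], [0, 0, 0], 0],
  [[-0.2, 0, 0], [0, 0, 0], 0],
  [[-0.2, 0, 0], [0, 0, 0], 0],
  [[-0.1, 0, 0], [0, 0, 0], 0],
  [[-0.08, 0, 0], [0, 0, 0], 0],
])

```text
t: 24.25
tool_pos: [0.5574, -0.0558, -0.0067]
orientation: [-0.021, 1.0, -0.0, -0.001]
wrist_force: [-8.1, -0.2, 5.8]
gripper_width: 1.002
```

Request:
drive_tool([
  [[-0.08, 0, 0], [0, 0, 0], 0],
  [[-0.08, 0, 0], [0, 0, 0], 0],
])

```text
t: 24.45
tool_pos: [0.5593, -0.0555, -0.0067]
orientation: [-0.021, 1.0, 0.0, -0.003]
wrist_force: [-39.0, 1.0, 26.2]
gripper_width: 0.998
```

Request:
drive_tool([
  [[0.5, 0, 0], [0, 0, 0], 0],
  [[1, 0, 0], [0, 0, 0], 0],
  [[1, 0, 0], [0, 0, 0], 0],
  [[1, 0, -0.5], [0, 0, 0], 0],
  [[1, 0, -1], [0, 0, 0], 0],
  [[0.5, 0, -1], [0, 0, 0], 0],
  [[0, 0, -1], [0, 0, 0], 0],
])

```text
t: 25.15
tool_pos: [0.4358, -0.0608, 0.0819]
orientation: [-0.021, 1.0, -0.0, 0.0]
wrist_force: [0.5, 0.9, 0.4]
gripper_width: 1.0
```

```bash
python3 - <<'E'
from h import *
o=[]
for c in (('scene',),('side',)): q=report([.615,-.055,0.04],c)
for n in ('scene','side'):
    p=arm.read_camera(n); g=proj(p,[.64,-.055,.04])[0].astype(int); o.append(cv2.resize(p['frame'][g[1]-50:g[1]+50,g[0]-60:g[0]+60],(400,333),interpolation=cv2.INTER_CUBIC))
cv2.imwrite('pics/f.png',cv2.cvtColor(np.hstack(o),cv2.COLOR_RGB2BGR))
E
```

```text
block [ 0.6   -0.054 -0.049] err 0.275 in fence -0.06907597531511361 -0.0009212651707577297 deg to go 5.094370853440638
tool [ 0.438 -0.061  0.084  1.612] t 25.25 F [ 0.026  0.144 -0.171]
block [ 0.617 -0.05   0.034] err 0.087 in fence -0.05200171170036507 0.0016257348428595354 deg to go 0.33447746329074957
tool [ 0.437 -0.061  0.081  1.612] t 25.35 F [ 0.541 -0.044 -0.6  ]
```

View pics/f.png

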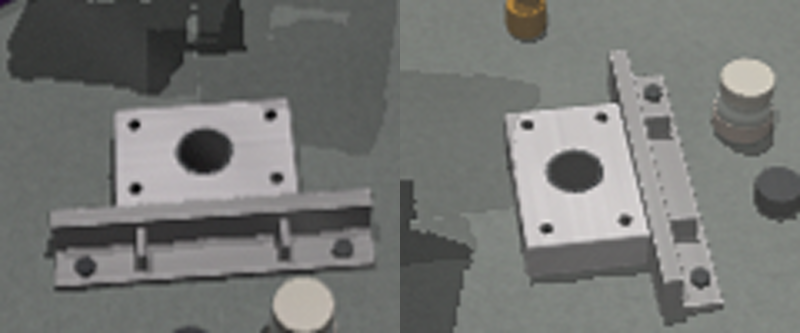

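Request:
drive_tool([
  [[-0.5, 0.8, 0.9], [0, 0, 0], 1],
  [[-0.5, 0.8, 0.9], [0, 0, 0], 1],
  [[-0.5, 0.8, 0.9], [0, 0, 0], 1],
  [[0, 0, 0.9], [0, 0, 0], 1],
  [[-0.7, 0, 0], [0, 0, 0], 1],
  [[-0.7, 0, 0], [0, 0, 0], 1],
  [[-0.6, 0, 0], [0, 0, 0], 1],
  [[-0.5, 0, 0], [0, 0, 0], 1],
  [[-0.4, 0, 0], [0, 0, 0], 1],
  [[-0.1, 0, 0], [0, 0, 0], 1],
  [[-0.1, 0, 0], [0, 0, 0], 1],
  [[-0.1, 0, 0], [0, 0, 0], 1],
])

```text
t: 26.65
tool_pos: [0.5518, 0.0041, -0.0092]
orientation: [-0.021, 1.0, 0.0, -0.0]
wrist_force: [0.1, 0.5, 0.4]
gripper_width: 0.028
```

Request:
drive_tool([
  [[-0.1, 0, 0], [0, 0, 0], 1],
  [[-0.06, 0, 0], [0, 0, 0], 1],
])

```text
t: 26.85
tool_pos: [0.5561, 0.0042, -0.009]
orientation: [-0.021, 1.0, -0.0, 0.0]
wrist_force: [-0.6, 0.3, 0.6]
gripper_width: 0.002
```

Request:
drive_tool([
  [[-0.06, 0, 0], [0, 0, 0], 1],
])

```text
t: 26.95
tool_pos: [0.5573, 0.0043, -0.0091]
orientation: [-0.021, 1.0, 0.0, -0.0]
wrist_force: [-5.6, 1.3, 3.6]
gripper_width: 0.001
```

Request:
drive_tool([
  [[-0.06, 0, 0], [0, 0, 0], 1],
  [[-0.04, 0, 0], [0, 0, 0], 1],
])

```text
t: 27.15
tool_pos: [0.5577, 0.0044, -0.0092]
orientation: [-0.021, 1.0, 0.0, -0.003]
wrist_force: [-29.8, 0.1, 21.2]
gripper_width: 0.005
```

Request:
drive_tool([
  [[1, 0, 0], [0, 0, 0], 1],
  [[0, -0.92, 0], [0, 0, 0], 1],
  [[0, -0.92, 0], [0, 0, 0], 1],
  [[0, -0.92, 0], [0, 0, 0], 1],
  [[0, -0.92, 0], [0, 0, 0], 1],
  [[0, -0.92, 0], [0, 0, 0], 1],
  [[-0.5, 0, 0], [0, 0, 0], 1],
  [[-0.3, 0, 0], [0, 0, 0], 1],
  [[-0.1, 0, 0], [0, 0, 0], 1],
  [[-0.06, 0, 0], [0, 0, 0], 1],
])

```text
t: 28.15
tool_pos: [0.5615, -0.1106, -0.0092]
orientation: [-0.021, 1.0, -0.001, -0.003]
wrist_force: [-37.0, -7.6, 23.4]
gripper_width: 0.005
```

Request:
drive_tool([
  [[-0.06, 0, 0], [0, 0, 0], 1],
])

```text
t: 28.25
tool_pos: [0.5615, -0.1106, -0.0092]
orientation: [-0.021, 1.0, -0.001, -0.005]
wrist_force: [-51.7, -9.0, 31.8]
gripper_width: 0.003
```

Request:
drive_tool([
  [[0.3, 0, 0], [0, 0, 0], 1],
  [[1, 0, 0], [0, 0, 0], 1],
  [[1, 0, 0], [0, 0, 0], 1],
  [[1, 0, -0.5], [0, 0, 0], 1],
  [[1, 0, -1], [0, 0, 0], 1],
  [[0.5, 0, -1], [0, 0, 0], 1],
  [[0, 0, -1], [0, 0, 0], 1],
  [[0, 0, -1], [0, 0, 0], 1],
  [[0, 0, -1], [0, 0, 0], 1],
  [[0, 0, 0], [0, 0, 0], 1],
])

```text
t: 29.25
tool_pos: [0.4469, -0.1152, 0.1318]
orientation: [-0.021, 1.0, -0.001, 0.002]
wrist_force: [-0.2, -0.4, -0.4]
gripper_width: 0.003
```

```bash
python3 - <<'E'
from h import *
o=[]
report([.615,-.055,0.04],('side',))
for q in ['weight','coupon','jar','puck','wrench','screwdriver']:
    p=arm.read_camera('side'); print(q,[ray(p,d['uv'])[:2] for d in arm.pinpoint(p,q)[:1]])
for n in ('scene','side'):
    p=arm.read_camera(n); g=proj(p,[.64,-.055,.04])[0].astype(int); o.append(cv2.resize(p['frame'][g[1]-50:g[1]+50,g[0]-60:g[0]+60],(400,333),interpolation=cv2.INTER_CUBIC))
cv2.imwrite('pics/g.png',cv2.cvtColor(np.hstack(o),cv2.COLOR_RGB2BGR))
E
```

```text
block [ 0.618 -0.055 -0.023] err 0.124 in fence -0.05097698811274079 -0.002568549325997617 deg to go 3.607593476021224
tool [ 0.446 -0.115  0.128  1.613] t 29.35 F [-0.289  0.33  -0.514]
weight []
coupon [array([ 0.55 , -0.294])]
jar [array([0.775, 0.02 ])]
puck [array([ 0.786, -0.079])]
wrench [array([ 0.607, -0.427])]
screwdriver [array([0.614, 0.391])]
```

View pics/g.png

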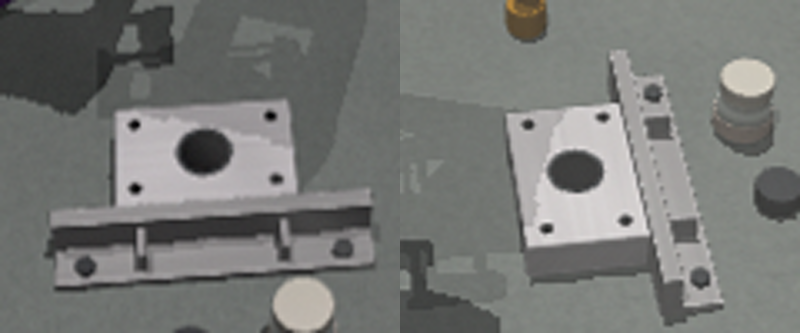

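The final pictures match the ones from before the two end presses. The block's edge lies along the fence over its whole length and the hand is clear, so I'm handing in.

```bash
python3 -c "
from cell import arm
print(arm.close_job())"
```

```text
the job is handed in; nothing more can be done
None
```

The block's long side now lies flush along the fence, and I handed the job in at about 30 s of robot time with the hand clear. I walked the aluminium block round about 82° with four pushes on alternate corners, keeping it clear of the fence. I then pushed it square onto the fence with both open fingers.

**What the checks showed**
- **Flush:** With the fingers shut, I pressed each end separately. Both ends resisted firmly (about 30 N at the left, 50 N at the right) without further movement.
- **Position:** The block centre is about 51 mm in front of the face, where 50 is ideal. It is about 3 mm off the fence's middle, so the whole length is against the fence. The last two pictures show its edge parallel to the fence with no visible gap.
- **Bystanders:** Coupon, jar, puck, wrench and screwdriver were found where they started, within about 8 mm, which is about how much the detector varies between readings. The detector missed the weight in the last check, but the pictures show it standing.

**What failed or disagreed**
- **First push missed:** The fingertips sat about 25 mm higher than the reported tool position, so the first push passed just over the block without touching it. I corrected the height after looking.
- **Angle fits:** The last outline fit, from the side camera with a shadow across the block, read 3.6° off. One scene fit after the push read 5.1° off. I trusted the side fit from before the end presses (0.3°), the contact test and the pictures instead.
- **Contact angle:** The two end contacts gave a line of about 1.9°, against 2.3° for the fence from the images. That difference is within the measuring error.

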